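# Set the egg gauge to the length mark and lock its leg

## Robot

A 6-joint arm with a two-finger parallel gripper is mounted at the origin on the work surface. World frame = base frame: x ahead of the robot, y to its left, z up, the work surface at z = 0. Lengths are in m, angles in rad, forces in N, time in s.
With the tool pointing down it reaches from about 0.35 to 0.95 m from the base axis. Payload 17.4 kg.
Tool frame: the origin (TCP) lies on the front face of the gripper's body, between the roots of the fingers; the fingertips stand 84 mm ahead of it and the grasp point (between the pads) lies 65 mm ahead of it (robot.tcp_to_tips is the distance from the TCP to the fingertips, in m); z points along the fingers, y is the line along which they close (so a half turn about z gives the same grasp; the last joint's range is limited). The gripper opens to 93 mm and grips with 3 to 60 N. Pads are 15 mm wide; open, the fingers measure 128 mm over their backs; the gripper's body (75 mm by 188 mm) begins 65 mm behind the grasp point.
Start: joints at [1.081, 0.116, 1.442, -0, 1.584, -0.038], TCP at [0.295, 0.607, 0.303] pointing down, gripper open.
Joint ranges: [-2.83, 2.83], [-0.83, 2.19], [0.07, 2.5], [-1.14, 4.28], [0.01, 3], [-2.97, 2.97]. Speed limits (rad/s): [1.89, 1.89, 2.22, 3.14, 3.14, 3.14].

## Interface

Orientations are given as a unit quaternion [x, y, z, w].
In Python, from bench import robot gives the robot as it stands.
- The arm moves only by the tool step_hand, called as name(argument=value, ...), one argument or row to a line, values as JSON. Schema: {"type":"object","properties":{"offsets":{"type":"array","items":{"type":"number"},"minItems":7,"maxItems":35},"grip_n":{"type":"number"},"only":{"type":"string"},"quiet":{"type":"boolean"},"lines":{"type":"string"}},"required":["offsets"],"additionalProperties":false}. offsets is one flat list of numbers that holds 1 to 5 rows one after another, with no inner brackets; each row has 7 numbers: the finger opening in m, then dx, dy, dz in m, then a rotation vector rx, ry, rz in rad; each row is the pose to reach, as a shift and turn from the pose commanded when the call began, along the tool's axes at that moment; what a row does not reach only later rows make up. A row lasts 1/8 s, in which the tool goes at most 0.0625 m and 0.188 rad, less where a joint would pass 70% of its speed; a pose out of reach is approached as far as the arm can. The fingers move at their own pace and stop on an object; grip_n is the grip in N (left out, the last holds). Time passes only in rows, so rows that do not move let the fingers close. The tool returns the time, the measured TCP pose, the force, the opening and the grip force at its end. only (a regular expression) keeps the lines of the reply that match it, lines (a string "A,B") keeps lines A to B, and quiet returns only ok. Input that does not fit is refused with a message, and nothing moves.
- robot.read_state(): the state, without advancing time (a new reading comes with each control period).
- robot.snapshot(name): name is "side" or "top" or "wrist"; returns a dict with "img" (384x512x3 uint8, blue, green, red), "K" (3x3 intrinsics, pixels), "R" (3x3) and "t" (3): a world point X has camera coordinates R X + t; the wrist camera has in their place "T_tool_cam" (4x4, takes a point from camera to tool coordinates, whose origin is the TCP and whose axes are the flange's). Camera axes: x right, y down, z forward; pixel columns grow to the right and rows downward; lengths in m; the calibration is good to about 2 mm. A picture is of the moment at which its call begins: read the wrist's pose just before it. There is no depth.
- robot.sign_off(): hands the job in; it is judged then, once.
The state is a dict: "time": time; "q": joint angles; "joint_velocities": joint speeds; "effort": joint torques, N m; "eef_pos": TCP position; "eef_rot": TCP orientation; "force": force on the tool from outside, world axes, zero at the start; "ft_torque": the same for the moment, N m; "grip_width": finger opening in m; "finger_force": force on a finger pad.
Only numpy, scipy, OpenCV 4.12 (cv2) and the standard library are available. Lean on these libraries where they do the work, as an engineer would, in place of code of your own. Each camera call takes 0.05 s, during which the arm holds its last target. There are 200 camera calls.

## Task

On the egg length gauge, draw the spring-loaded sliding leg out until its index nib stands opposite the middle of the length mark on the scale, with the cam lever still open, and then, holding the leg there, swing the lever fully closed, in towards the thumb plate. Finish while still holding: keep the leg gripped on the mark with the lever squeezed shut, ready for the egg. Leave the mark's runner and the things standing around alone.

Things in the scene. Friction and masses are not known exactly. Their poses are not given: they have to be found in the camera images.
- gauge: Egg length gauge, fixed: wooden board 240 x 420 mm, 18 mm thick, with a low rail. Origin on the counter under the rail's middle; x points across the rail to the far side (egg rests, scale), y along the rail the way the leg is drawn out. Board: x -50 to +190, y -210 to +210 mm. Fixed wooden jaw at the -y end (62 mm high), block at the +y end (52 mm high).
- leg: Sliding leg, with the lever it carries: dark steel carriage, 125 mm along the rail, top 46 mm above the counter. Slides up to 150 mm along the gauge's +y; a spring draws it back to -y with 3 to 5 N, so it runs back when let go. Origin over the rail, 32 mm above the counter; axes as the gauge's. Its wooden jaw arm (8 mm thick, 54 mm high) is at y -45 mm and reaches x +146 mm.
- leg_pinch (a point): Point on the leg 46 mm above its origin (78 mm above the counter): pinch height, over the rail's middle. The upright aluminium thumb plate, 8 mm thick, has its outer flat face (towards the robot) 16 mm to -x of here, y -18 to +24 mm, top 94 mm above the counter. Axes as the gauge's. Squeezing plate and lever post together from outside, fingers down, holds the leg and shuts the lever.
- hook (a point): Middle of the inner face of the hook (6 mm thick plate) that sticks out 18 mm to -x at the thumb plate's +y end, 18 mm to +y of leg_pinch: a finger outside the plate can also draw the leg to +y by it. 48 to 94 mm above the counter.
- lever_post (a point): Axis of the cam lever's upright black post, 16 mm diameter, 48 to 94 mm above the counter (this point: 78 mm). Closed it stands 14 mm to +x of leg_pinch (38 mm over plate and post); open, up to 24 mm farther to +x (up to 62 mm over both). The plate cannot give way, so as equal fingers close the lever the hand must follow to -x by half the post's travel.
- lever (a joint): Cam lever angle, rad: 0 fully closed (end stop), 0.33 to 0.40 open at the start. Its upright pivot rides on the leg, 14 mm to +x and 60 mm to +y of leg_pinch; the post is 60 mm from it. Stiff: about 8 N at the post moves it; it stays where it is left.
- leg_index (a point): Tip of the thin steel index nib (2.5 mm wide) at the far (+x) end of the leg's jaw arm, 28 mm above the counter, 162 mm to +x and 45 mm to -y of leg_pinch.
- mark (a point): Length mark: middle of the 8 mm wide nib of the brass runner on the aluminium scale at the board's far edge, pointing at the index nib, 26 mm above the counter; axes as the gauge's. The leg is on the mark when the index tip is level with this point along the gauge's y (after 35 to 110 mm of travel).
- egg_tray: Bystander: open wooden tray 120 x 120 x 35 mm (eggs to 46 mm) with three eggs fixed in it. Origin under its middle.
- jar: Bystander: glass jar, 64 mm diameter, 85 mm high. Origin under its middle.
- bird_mount: Bystander: small carved bird on a 100 x 80 mm dark wooden foot, about 110 mm high. Origin under its middle.

How it is judged:
On the way, in this order (a step that is already met when the one before it is completed fails the run):
1. the leg is held on the mark (within 4 mm) with the lever still open (y of leg_index in the frame of mark between -0.004 and 0.004 m and contact force between the fingers and leg above 1 N and value of joint lever above 0.2 rad), for 0.2 s.
2. the lever is closed with the leg held on the mark (y of leg_index in the frame of mark between -0.004 and 0.004 m and contact force between the fingers and leg above 4 N and value of joint lever below 0.03 rad), for 0.2 s.
At the end, for the whole second after the job is handed in: The index nib stands within 4 mm of the middle of the mark along the scale, the lever is closed to within 0.03 rad of its stop, and the fingers still grip leg and lever (over 4 N), all at rest, through the last second (all of step 2 and linear speed of leg below 0.01 m/s); the arm keeps its last pose, push and grip.
It fails at once if the lever is closed more than halfway with the leg over 8 mm off the mark (value of joint lever below 0.15 rad and (y of leg_index in the frame of mark above 0.008 m or y of leg_index in the frame of mark below -0.008 m)).
It fails at once if the mark's runner is moved by more than 3 mm (distance of mark from where it was at the start of the episode above 0.003 m).
It fails at once if the egg tray is disturbed (moved over 20 mm or tipped) (distance of egg_tray from where it was at the start of the episode above 0.02 m or angle between egg_tray's own z axis and vertical above 0.3 rad).
It fails at once if the jar is disturbed (moved over 20 mm or tipped) (distance of jar from where it was at the start of the episode above 0.02 m or angle between jar's own z axis and vertical above 0.3 rad).
It fails at once if the bird mount is disturbed (moved over 20 mm or tipped) (distance of bird_mount from where it was at the start of the episode above 0.02 m or angle between bird_mount's own z axis and vertical above 0.3 rad).
It also fails if it takes over 42 s, if anything falls off the work surface, if the arm or the gripper's body presses on something with over 40 N, if the wrist force passes 120 N, or if a joint passes its speed limit or range.

## Working session

There is one attempt and no reset: what is moved stays moved. The work goes in short steps, Python scripts to look and compute and a tool call to move; the robot and the scene stay as the last step left them, time stands still between calls to the robot, and variables do not carry over. Pictures are saved under pics/ and viewed, at most 10 in all, crops included, and the job is handed in when it is done.

```bash
mkdir -p pics; ls; python3 - <<'E'
from bench import robot
import cv2,numpy as np
for n in("top","side"):
    s=robot.snapshot(n); cv2.imwrite(f"pics/{n}0.png",s["img"]); print(n,s["K"],s["R"],s["t"])
    np.savez(f"pics/{n}.npz",**{k:s[k] for k in("K","R","t")})
st=robot.read_state(); print(st)
E
```

```text
bench.py
pics
top [[497.39201513   0.         250.43601572]
 [  0.         497.39201513 192.80841883]
 [  0.           0.           1.        ]] [[-0.01273542 -0.99991297  0.00344428]
 [-0.99682192  0.012425   -0.07868725]
 [ 0.0786376  -0.00443545 -0.9968934 ]] [0.00945763 0.60446374 1.88343631]
side [[423.3918806    0.         255.55914596]
 [  0.         423.3918806  191.44878406]
 [  0.           0.           1.        ]] [[ 0.69553298 -0.71846411  0.00657233]
 [-0.49005673 -0.48106538 -0.72692537]
 [ 0.52543151  0.50237976 -0.68668501]] [-0.40471002  0.32305545  1.13927887]
{'time': 0.1, 'q': array([ 1.08121421e+00,  1.16468963e-01,  1.44215030e+00,  1.33470469e-05,
        1.58400968e+00, -3.77737947e-02]), 'joint_velocities': array([-0.00220626,  0.00018371, -0.00150406, -0.001051  , -0.00054372,
       -0.00052466]), 'effort': array([ 1.93121014e-03, -7.22890878e+01, -6.23863578e+01,  7.81448954e-02,
        2.29320384e-02, -5.74674618e-05]), 'eef_pos': array([0.2946526 , 0.60720506, 0.302088  ]), 'eef_rot': array([ 2.23987527e-01,  9.74591873e-01, -4.98497681e-04, -1.41488128e-04]), 'force': array([-0.29357819, -0.31301832,  0.28438299]), 'ft_torque': array([ 0.01271042,  0.0302395 , -0.00690627]), 'finger_force': 0.0, 'grip_width': 0.09316931251406808}
```

View pics/top0.png

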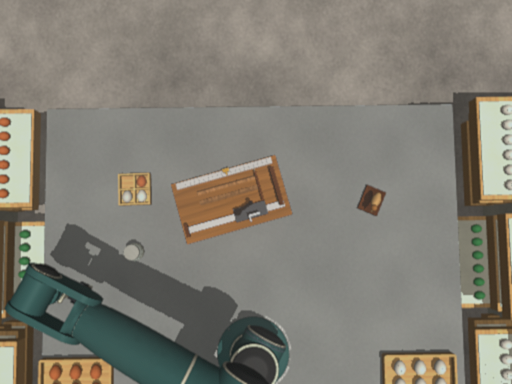

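View pics/side0.png

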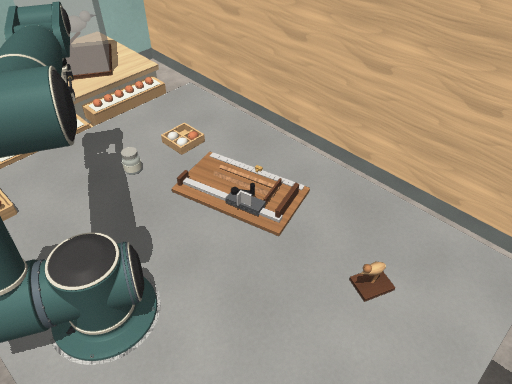

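The top view shows the board from about (172,185) to (292,210), with the leg near (250,210), the scale on its upper edge and the brass mark at about (226,171). The jar is at (133,250) and the tray at (135,188). I'll enlarge both views.

```bash
python3 - <<'E'
import cv2,numpy as np
a=cv2.imread("pics/top0.png")[150:245,165:300]; a=cv2.resize(a,None,fx=5.5,fy=5.5,interpolation=cv2.INTER_CUBIC)
cv2.imwrite("pics/topc.png",a)
a=cv2.imread("pics/side0.png")[145:240,165:315]; a=cv2.resize(a,None,fx=5,fy=5,interpolation=cv2.INTER_CUBIC)
cv2.imwrite("pics/sidec.png",a)
E
```

```text
(no output)
```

View pics/topc.png

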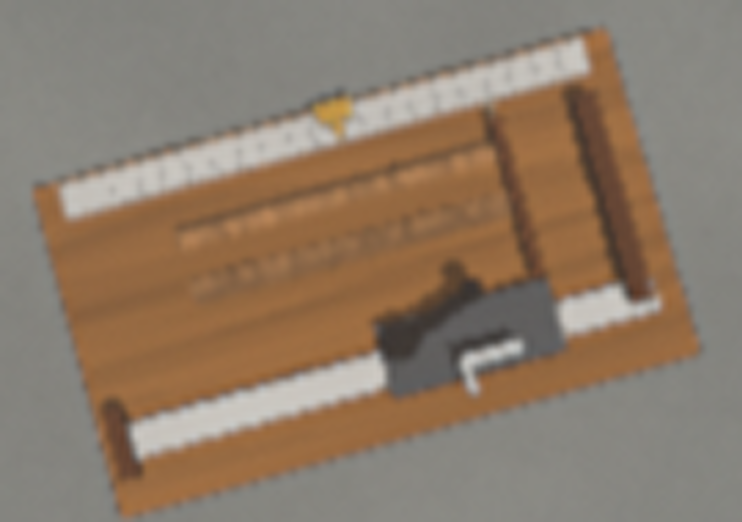

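The crop shows board corners (36,185), (605,28), (700,350), (122,517), brass runner nib tip near (340,135), L-shaped thumb plate (462–522,340–395), and post at (455,270). I'll compute the gauge frame.

```bash
cat > h.py <<'E'
import numpy as np,cv2
from scipy.spatial.transform import Rotation as Ro
def cast(uv,K,R,t,z):
    d=R.T@np.linalg.inv(K)@np.array([uv[0],uv[1],1.]); c=-R.T@t
    return c+d*(z-c[2])/d[2]
def proj(X,K,R,t):
    p=K@(R@np.asarray(X)+t); return p[:2]/p[2]
def wristcam(s,st):
    T=s["T_tool_cam"]; Rw=Ro.from_quat(st["eef_rot"]).as_matrix()
    Rc=Rw@T[:3,:3]; c=Rw@T[:3,3]+st["eef_pos"]
    return s["K"],Rc.T,-Rc.T@c
E
python3 - <<'E'
from h import *
c=np.load("pics/top.npz"); C=(c["K"],c["R"],c["t"])
f=lambda u,v:((u+.5)/5.5-.5+165,(v+.5)/5.5-.5+150)
P=[cast(f(*p),*C,.018) for p in((36,185),(605,28),(700,350),(122,517))]
FL,FR,NR,NL=P
print(np.round(P,3),[np.linalg.norm(a-b) for a,b in((FL,FR),(NL,NR),(FL,NL),(FR,NR))])
y=(FL-FR+NL-NR)[:2]; y/=np.linalg.norm(y); x=np.array([y[1],-y[0]])
yaw=np.arctan2(x[1],x[0]); ctr=np.mean(P,0)[:2]; o=ctr-.07*x
print("yaw",yaw,"origin",o)
def g(u,v,z):
    p=cast(f(u,v),*C,z)[:2]-o; return p@x,p@y
print("mark",g(340,135,.026),"plate ends(top z.094)",g(522,345,.094),g(462,360,.094),g(475,393,.094),"post",g(455,268,.094))
np.savez("pics/g.npz",x=x,y=y,o=o,yaw=yaw)
from bench import robot
s=robot.read_state(); R=Ro.from_quat(s["eef_rot"]).as_matrix(); print(R)
E
```

```text
[[ 0.646  0.307  0.018]
 [ 0.752 -0.094  0.018]
 [ 0.524 -0.156  0.018]
 [ 0.414  0.247  0.018]] [np.float64(0.4139782040569685), np.float64(0.418037381231259), np.float64(0.23955587060549394), np.float64(0.23579402766272664)]
yaw 0.2635547424597407 origin [0.51638253 0.05778792]
mark (np.float64(0.16472831502342342), np.float64(-0.0077598950494546515)) plate ends(top z.094) (np.float64(-0.01314655241269338), np.float64(-0.08768906361983973)) (np.float64(-0.011851817486942294), np.float64(-0.046311741760327874)) (np.float64(-0.035436276940533126), np.float64(-0.04866351754029127)) post (np.float64(0.04878505097524293), np.float64(-0.058605211753239225))
[[-8.99659135e-01  4.36592706e-01 -4.99100885e-04]
 [ 4.36592989e-01  8.99658678e-01 -9.08280425e-04]
 [ 5.24718333e-05 -1.03504673e-03 -9.99999463e-01]]
```

```bash
cat >> h.py <<'E'
def delta(gx,gy,z,yaw=None):
    from bench import robot
    g=np.load("pics/g.npz"); s=robot.read_state(); R=Ro.from_quat(s["eef_rot"])
    w=np.r_[g["o"]+gx*g["x"]+gy*g["y"],z]
    Rt=Ro.from_matrix(np.c_[np.r_[g["y"],0],np.r_[g["x"],0],[0,0,-1]])
    print("d",np.round(R.inv().apply(w-s["eef_pos"]),4),"rot",np.round((R.inv()*Rt).as_rotvec(),4), "F",np.round(s["force"],1),"w",s["grip_width"],s["finger_force"],"t",s["time"])
    p=s["eef_pos"][:2]-g["o"]; print("now gauge",p@g["x"],p@g["y"],s["eef_pos"][2])
E
python3 -c "
from h import *
delta(.04,-.03,.36)
from bench import robot
print(robot.snapshot('wrist')['T_tool_cam'])"
```

```text
d [-0.4892 -0.394  -0.0575] rot [-1.000e-03  4.000e-04  8.554e-01] F [-0.3 -0.3  0.3] w 0.09316931251406808 0.0 t 0.1
now gauge -0.0709426390814672 0.5882095777558091 0.302087999828844
[[ 3.87919296e-04 -9.65175755e-01 -2.61602009e-01  7.24959180e-02]
 [ 9.99999872e-01  4.59440581e-04 -2.12237141e-04  1.03271760e-04]
 [ 3.25036722e-04 -2.61601894e-01  9.65175810e-01 -8.21803210e-02]
 [ 0.00000000e+00  0.00000000e+00  0.00000000e+00  1.00000000e+00]]
```

step_hand(
  offsets=[0.093, -0.05, -0.04, -0.01, 0, 0, 0.17, 0.093, -0.10, -0.08, -0.02, 0, 0, 0.34, 0.093, -0.15, -0.12, -0.03, 0, 0, 0.51, 0.093, -0.20, -0.16, -0.045, 0, 0, 0.68, 0.093, -0.24, -0.197, -0.0575, 0, 0, 0.855],
  grip_n=10,
)

```text
time: 0.78
eef_pos: [0.4237, 0.3266, 0.3597]
eef_rot: [0.61, 0.792, -0.0, 0.0]
force: [0.9, 0.3, 0.6]
grip_width: 0.0926
finger_force: 0.0
```

```bash
python3 -c "
from h import *
delta(.04,-.03,.36)"
```

```text
d [-3.133e-01  6.100e-02 -3.000e-04] rot [-0.0001  0.0002 -0.0051] F [0.9 0.3 0.6] w 0.0926381819536883 0.0 t 0.775
now gauge -0.01943119590027932 0.283639429989714 0.3596576550140301
```

step_hand(
  offsets=[0.093, -0.06, 0.011, 0, 0, 0, -0.005, 0.093, -0.12, 0.023, 0, 0, 0, -0.005, 0.093, -0.18, 0.035, 0, 0, 0, -0.005, 0.093, -0.24, 0.047, 0, 0, 0, -0.005, 0.093, -0.30, 0.059, 0, 0, 0, -0.005],
)

```text
time: 1.4
eef_pos: [0.559, 0.0523, 0.3595]
eef_rot: [0.606, 0.796, 0.0, 0.0]
force: [0.6, 0.5, 0.2]
grip_width: 0.0929
finger_force: 0.0
```

step_hand(
  offsets=[0.093, -0.0133, 0.002, 0, 0, 0, 0, 0.093, -0.0133, 0.002, 0, 0, 0, 0, 0.093, -0.0133, 0.002, 0, 0, 0, 0],
)

```text
time: 1.78
eef_pos: [0.5636, 0.0432, 0.3595]
eef_rot: [0.605, 0.796, 0.0, -0.0]
force: [-0.8, -0.2, 0.0]
grip_width: 0.0931
finger_force: 0.0
```

```bash
python3 - <<'E'
from h import *
from bench import robot
delta(.04,-.03,.36)
st=robot.read_state(); s=robot.snapshot("wrist"); cv2.imwrite("pics/w1.png",s["img"])
K,R,t=wristcam(s,st); np.savez("pics/w1.npz",K=K,R=R,t=t); print(st["joint_velocities"].round(4))
E
```

```text
d [-0.0036 -0.0018 -0.0005] rot [ 0.0001 -0.0003  0.0066] F [-0.8 -0.2  0. ] w 0.09308660109433306 0.0 t 1.775
now gauge 0.04178889787265029 -0.02642442138406071 0.3595418101911605
[ 0.0089 -0.0044 -0.0001 -0.0021 -0.0001 -0.0025]
```

View pics/w1.png

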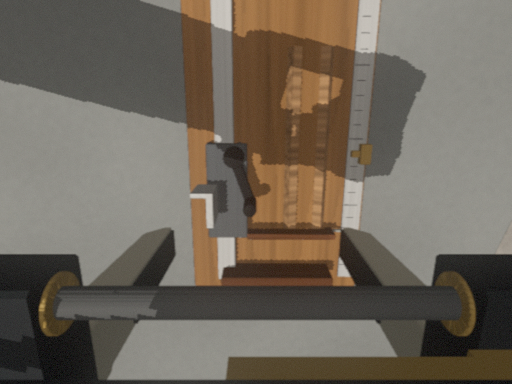

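The wrist view shows the runner nib tip at about (352,154), hook at (192–214,190–199), plate to (212,227), post top at (250,206) and jaw arm around v≈233. I'll zoom to get exact pixels.

```bash
python3 - <<'E'
import cv2
a=cv2.imread("pics/w1.png")[135:255,180:380]; cv2.imwrite("pics/w1c.png",cv2.resize(a,None,fx=4,fy=4,interpolation=cv2.INTER_NEAREST))
E
```

```text
(no output)
```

View pics/w1c.png

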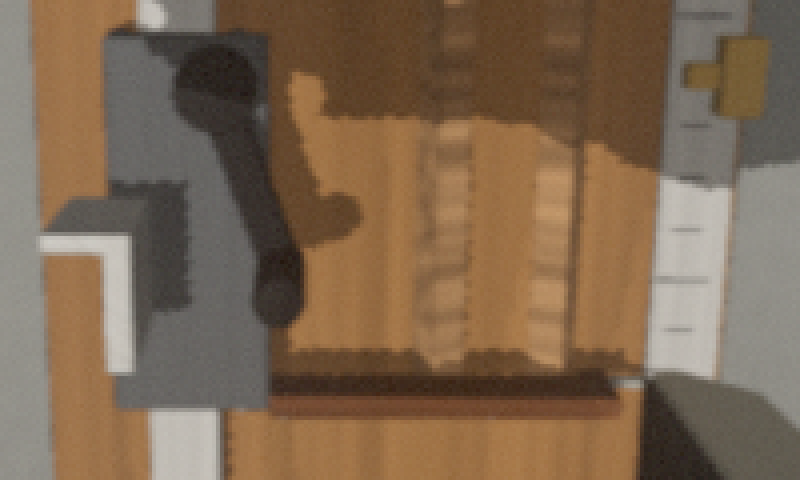

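Crop pixels: hook inner edge v=254 (u 40–104), plate outer face u=104 with end v=373, index nib tip (643,383), mark nib middle (684,76), post top about (280,298).

```bash
python3 - <<'E'
from h import *
c=np.load("pics/w1.npz"); C=(c["K"],c["R"],c["t"]); g=np.load("pics/g.npz")
def G(u,v,z):
    p=cast(((u+.5)/4-.5+180,(v+.5)/4-.5+135),*C,z)[:2]-g["o"]; return np.round([p@g["x"],p@g["y"]],4)
for n,u,v,z in(("hook in",72,254,.094),("hook corner",104,254,.094),("plate end",106,373,.094),("plate in end",134,373,.094),("idx",643,383,.028),("mark",684,76,.026),("post",280,265,.094),("rail L bottom",152,470,.032),("carr FL",105,33,.046),("carr NL",118,406,.046),("carr NR",268,406,.046),("carr FR",270,33,.046)): print(n,G(u,v,z))
E
```

```text
hook in [-0.0254 -0.0517]
hook corner [-0.0163 -0.0516]
plate end [-0.017  -0.0877]
plate in end [-0.0088 -0.0877]
idx [ 0.1587 -0.1155]
mark [ 0.1646 -0.0089]
post [ 0.0338 -0.0546]
rail L bottom [-0.0125 -0.1478]
carr FL [-0.0214  0.0058]
carr NL [-0.0214 -0.1179]
carr NR [ 0.0288 -0.1176]
carr FR [0.0296 0.0062]
```

```bash
python3 -c "
from h import *
delta(.014,-.064,.20)"
```

```text
d [-0.0375 -0.0281  0.1596] rot [ 0.0003 -0.0001  0.007 ] F [0.6 0.4 0.7] w 0.09318527197981628 0.0 t 1.825
now gauge 0.041789985362536634 -0.02629842569339138 0.359643632899609
```

step_hand(
  offsets=[0.093, -0.0375, -0.028, 0.04, 0, 0, 0.007, 0.093, -0.0375, -0.028, 0.09, 0, 0, 0.007, 0.093, -0.0375, -0.028, 0.13, 0, 0, 0.007, 0.093, -0.0375, -0.028, 0.16, 0, 0, 0.007, 0.093, -0.0375, -0.028, 0.16, 0, 0, 0.007],
)

```text
time: 2.45
eef_pos: [0.5461, -0.0005, 0.1978]
eef_rot: [0.608, 0.794, -0.001, -0.001]
force: [-0.1, 0.8, -0.4]
grip_width: 0.0927
finger_force: 0.0
```

```bash
python3 -c "
from h import *
delta(.014,-.064,.142)"
```

```text
d [-0.      0.0007  0.0558] rot [-0.003  -0.0011 -0.0001] F [-0.1  0.8 -0.4] w 0.09268070556073409 0.0 t 2.45
now gauge 0.013464699554695498 -0.06403090073302398 0.19776890112215245
```

step_hand(
  offsets=[0.093, 0, 0.0005, 0.03, 0, 0, 0, 0.093, 0, 0.0005, 0.056, 0, 0, 0, 0.093, 0, 0.0005, 0.056, 0, 0, 0, 0.070, 0, 0.0005, 0.056, 0, 0, 0, 0.070, 0, 0.0005, 0.056, 0, 0, 0],
)

```text
time: 3.08
eef_pos: [0.5481, -0.0014, 0.1452]
eef_rot: [0.609, 0.793, 0.001, 0.001]
force: [0.2, 0.3, -0.3]
grip_width: 0.0774
finger_force: 0.0
```

step_hand(
  offsets=[0.070, 0, 0, 0, 0, 0, 0, 0.070, 0, 0, 0, 0, 0, 0],
)

```text
time: 3.32
eef_pos: [0.5476, -0.0015, 0.1438]
eef_rot: [0.609, 0.793, 0.0, 0.0]
force: [0.6, -0.1, -0.2]
grip_width: 0.0701
finger_force: 0.0
```

```bash
python3 - <<'E'
from h import *
from bench import robot
delta(.014,-.064,.142)
st=robot.read_state(); s=robot.snapshot("wrist"); cv2.imwrite("pics/w2.png",s["img"])
K,R,t=wristcam(s,st); np.savez("pics/w2.npz",K=K,R=R,t=t)
E
```

```text
d [ 0.0014 -0.0007  0.0018] rot [ 0.0004  0.0002 -0.0015] F [ 0.6 -0.1 -0.2] w 0.07007762921172303 0.0 t 3.325
now gauge 0.014655486838340384 -0.06536459308176493 0.14381593678217477
```

View pics/w2.png

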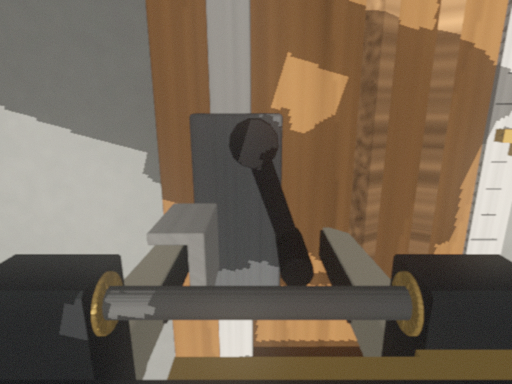

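The fingers straddle plate and post. The left finger sits behind the hook (hook at (152–215,205–243)), the carriage's front edge is at v≈113 and the post is at (295,265). Now I'll draw the leg by the hook.

step_hand(
  offsets=[0.070, 0.02, -0.0005, 0, 0, 0, 0, 0.070, 0.04, -0.0005, 0, 0, 0, 0, 0.070, 0.06, -0.0005, 0, 0, 0, 0, 0.070, 0.08, -0.0005, 0, 0, 0, 0, 0.070, 0.1, -0.0005, 0, 0, 0, 0],
)

```text
time: 4.0
eef_pos: [0.5208, 0.096, 0.1437]
eef_rot: [0.609, 0.794, -0.0, 0.0]
force: [3.9, -4.7, 0.7]
grip_width: 0.0699
finger_force: 2.6
```

step_hand(
  offsets=[0.07, 0.003, 0, 0, 0, 0, 0, 0.07, 0.003, 0, 0, 0, 0, 0, 0.07, 0.003, 0, 0, 0, 0, 0],
)

```text
time: 4.38
eef_pos: [0.5204, 0.0974, 0.1435]
eef_rot: [0.609, 0.793, -0.0, 0.0]
force: [0.9, -3.3, 3.8]
grip_width: 0.0701
finger_force: 1.8
```

```bash
cat > m.py <<'E'
from h import *
from bench import robot
import sys
delta(.014,-.064,.142)
st=robot.read_state(); s=robot.snapshot("wrist"); cv2.imwrite(f"pics/{sys.argv[1]}.png",s["img"])
K,R,t=wristcam(s,st); np.savez(f"pics/{sys.argv[1]}.npz",K=K,R=R,t=t)
g=np.load("pics/g.npz")
def edge(n):
    im=cv2.imread(f"pics/{n}.png").astype(float); c=np.load(f"pics/{n}.npz")
    # carriage front edge: wood/aluminium (red > blue / bright) above grey; use strips beside the rail
    for u0,u1 in((194,207),(212,226)):
        col=cv2.GaussianBlur(im,(1,5),0)[60:200,u0:u1].mean(1) if 0 else im[60:200,u0:u1].mean(1)
        r=col[:,2]; d=np.convolve(r,[1,1,0,-1,-1],"valid"); i=int(np.argmin(d)); w=np.clip(-d[i-2:i+3],0,None) 
        i=int(np.argmax(np.abs(d))); w=np.abs(d[i-2:i+3]); v=60+2+(w*np.arange(i-2,i+3)).sum()/w.sum()
        p=cast(((u0+u1)/2,v),c["K"],c["R"],c["t"],.046)[:2]-g["o"]; print(n,"v",round(v,2),"front y",round(p@g["y"],4))
edge("w2"); edge(sys.argv[1])
E
python3 m.py w3
```

```text
d [-0.1012 -0.      0.0016] rot [-0.0001  0.0001 -0.0019] F [ 0.9 -3.3  3.8] w 0.07011613294046788 1.8445612862706184 t 4.375
now gauge 0.01420786293376027 0.03723860996173796 0.14353759004688105
w2 v 112.68 front y 0.0055
w2 v 112.99 front y 0.0053
w3 v 119.92 front y 0.1042
w3 v 120.65 front y 0.1038
```

step_hand(
  offsets=[0.07, 0.004, 0, 0, 0, 0, 0, 0.07, 0.008, 0, 0, 0, 0, 0, 0.07, 0.008, 0, 0, 0, 0, 0, 0.07, 0.008, 0, 0, 0, 0, 0],
)

```text
time: 4.92
eef_pos: [0.5182, 0.1056, 0.1434]
eef_rot: [0.609, 0.793, -0.0, -0.0]
force: [1.1, -4.8, 3.2]
grip_width: 0.0699
finger_force: 1.9
```

```bash
python3 m.py w4; python3 - <<'E'
from bench import robot
import cv2
o=[]
for n,y,x in(("top",(160,220),(195,280)),("side",(150,225),(205,290))):
    s=robot.snapshot(n); cv2.imwrite(f"pics/{n}4.png",s["img"])
    o.append(cv2.resize(s["img"][y[0]:y[1],x[0]:x[1]],(600,int(600*(y[1]-y[0])/85)//2*2) if 0 else (400,int(400*(y[1]-y[0])/85)),interpolation=cv2.INTER_CUBIC))
h=min(a.shape[0] for a in o); cv2.imwrite("pics/c4.png",cv2.hconcat([a[:h] for a in o]))
E
```

```text
d [-1.097e-01 -1.000e-04  1.400e-03] rot [-0.     -0.     -0.0015] F [ 1.1 -4.8  3.2] w 0.06992071453441412 1.890915334224701 t 4.925
now gauge 0.014245938262263814 0.04565437510898655 0.14340761176115097
w2 v 112.68 front y 0.0055
w2 v 112.99 front y 0.0053
w4 v 120.01 front y 0.1126
w4 v 120.65 front y 0.1123
```

View pics/c4.png

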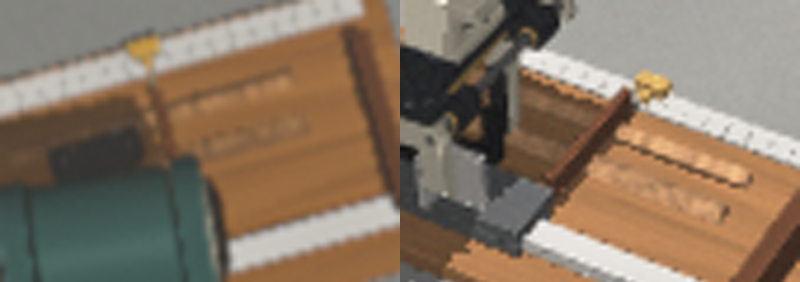

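The leg travel measures 107.1 mm against the 106.6 mm needed. Both views show the jaw arm's end pointing at the brass nib: (153,80) to (150,68) in the top crop, and (628,92) next to (640,90) in the side crop. Next I'll close the lever, with the hand following to -x.

step_hand(
  offsets=[0.062, -0.0005, 0, 0, 0, 0, 0, 0.058, -0.0005, -0.002, 0, 0, 0, 0, 0.054, -0.0005, -0.004, 0, 0, 0, 0, 0.050, -0.0005, -0.006, 0, 0, 0, 0, 0.050, -0.0005, -0.006, 0, 0, 0, 0],
  grip_n=15,
)

```text
time: 5.7
eef_pos: [0.5126, 0.1035, 0.1433]
eef_rot: [0.609, 0.793, 0.0, 0.0]
force: [2.3, -4.1, -1.6]
grip_width: 0.0506
finger_force: 10.4
```

```bash
python3 m.py w5
```

```text
d [-0.1091  0.006   0.0013] rot [ 0.0004  0.0001 -0.0019] F [ 2.3 -4.1 -1.6] w 0.05060531131999112 10.352586954832077 t 5.7
now gauge 0.008199254601310409 0.04509312551613237 0.14333027297894418
w2 v 112.68 front y 0.0055
w2 v 112.99 front y 0.0053
w5 v 118.93 front y 0.1126
w5 v 118.21 front y 0.113
```

step_hand(
  offsets=[0.046, -0.0005, -0.002, 0, 0, 0, 0, 0.042, -0.0005, -0.004, 0, 0, 0, 0, 0.037, -0.0005, -0.006, 0, 0, 0, 0, 0.030, -0.0005, -0.006, 0, 0, 0, 0, 0.030, -0.0005, -0.006, 0, 0, 0, 0],
  grip_n=20,
)

```text
time: 6.38
eef_pos: [0.5065, 0.1014, 0.1435]
eef_rot: [0.609, 0.793, -0.0, -0.0]
force: [-4.0, -5.1, 2.5]
grip_width: 0.0374
finger_force: 20.0
```

```bash
python3 m.py w6
```

```text
d [-0.1086  0.0124  0.0015] rot [-0.0012  0.0001 -0.0015] F [-4.  -5.1  2.5] w 0.03744419381144873 20.00028669834137 t 6.375
now gauge 0.0017817065879247394 0.044666089762540204 0.14345920184719996
w2 v 112.68 front y 0.0055
w2 v 112.99 front y 0.0053
w6 v 143.89 front y 0.0985
w6 v 117.12 front y 0.1131
```

step_hand(
  offsets=[0.030, 0, 0.0005, 0, 0, 0, 0, 0.030, 0, 0.0005, 0, 0, 0, 0, 0.030, 0, 0.0005, 0, 0, 0, 0, 0.030, 0, 0.0005, 0, 0, 0, 0],
  grip_n=20,
)

```text
time: 6.92
eef_pos: [0.5066, 0.1014, 0.1434]
eef_rot: [0.609, 0.793, -0.001, -0.001]
force: [-10.2, -7.8, 5.7]
grip_width: 0.0373
finger_force: 20.0
```

```bash
python3 m.py w7; python3 - <<'E'
from bench import robot
import cv2
a=cv2.imread("pics/w7.png"); o=[]
for n,y,x in(("top",(160,220),(205,265)),("side",(150,210),(230,290))):
    o.append(cv2.resize(robot.snapshot(n)["img"][y[0]:y[1],x[0]:x[1]],(240,240),interpolation=cv2.INTER_CUBIC))
b=cv2.vconcat(o); cv2.imwrite("pics/c7.png",cv2.hconcat([a,cv2.resize(b,(192,384))]))
E
```

```text
d [-0.1086  0.0123  0.0014] rot [-0.0025  0.0001 -0.0015] F [-10.2  -7.8   5.7] w 0.037342793489265405 20.003343522548676 t 6.925
now gauge 0.0018977302310910407 0.044650585369048215 0.14339023845465354
w2 v 112.68 front y 0.0055
w2 v 112.99 front y 0.0053
w7 v 190.27 front y 0.0717
w7 v 117.13 front y 0.1131
```

View pics/c7.png

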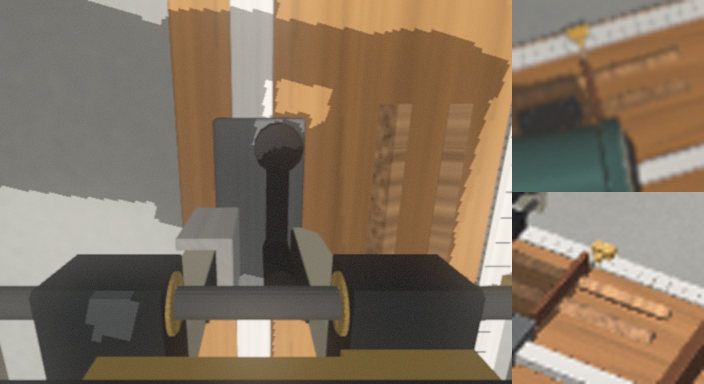

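The lever arm now stands parallel to the rail (pivot (278,147), post (283,270)), so it is shut. The jaw arm still points at the brass nib in both fixed views. I'll undo the last small shift to ease the side load, settle, check and hand in.

step_hand(
  offsets=[0.030, 0, -0.0008, 0, 0, 0, 0, 0.030, 0, -0.0008, 0, 0, 0, 0, 0.030, 0, -0.0008, 0, 0, 0, 0, 0.030, 0, -0.0008, 0, 0, 0, 0, 0.030, 0, -0.0008, 0, 0, 0, 0],
  grip_n=22,
)

```text
time: 7.7
eef_pos: [0.5064, 0.1013, 0.1435]
eef_rot: [0.609, 0.793, -0.0, -0.0]
force: [-1.8, -5.3, 2.8]
grip_width: 0.0376
finger_force: 22.0
```

```bash
python3 m.py w8 && python3 -c "
from bench import robot
print(robot.read_state()['joint_velocities'].round(4)); print(robot.sign_off())"
```

```text
d [-0.1086  0.0125  0.0015] rot [-0.0007  0.0001 -0.0015] F [-1.8 -5.3  2.8] w 0.037620022763132144 21.999057233333588 t 7.7
now gauge 0.0016781495852538977 0.044665176596490046 0.1434620339647025
w2 v 112.68 front y 0.0055
w2 v 112.99 front y 0.0053
w8 v 183.8 front y 0.0755
w8 v 117.09 front y 0.1132
[-0.0014  0.0007 -0.0015  0.0014  0.0006  0.0003]
the job is handed in; nothing more can be done
None
```

I handed the job in at 7.7 s with the leg held about 1 mm from the middle of the mark by my camera measurements (4 mm allowed), the lever squeezed shut and the grip at 22 N; the judge's result was not shown.

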